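# Laser-mark a batch of padlocks at the key-cutting counter

## Robot

A 7-joint arm with a two-finger parallel gripper is mounted at the origin on the work surface. World frame = base frame: x ahead of the robot, y to its left, z up, the work surface at z = 0. Lengths are in m, angles in rad, forces in N, time in s.
With the tool pointing down it reaches from about 0.35 to 0.9 m from the base axis. Payload 8.1 kg.
Tool frame: the origin (TCP) lies on the centre line of the jaws, within the pads' length; the fingertips stand 11 mm ahead of it and the grasp point (between the pads) lies 8 mm behind it (arm.nose_length is the distance from the TCP to the fingertips, in m); z points along the fingers, y is the line along which they close (so a half turn about z gives the same grasp; the last joint's range is limited). The gripper opens to 92 mm and grips with 3 to 60 N. Pads are 19 mm wide; open, the fingers measure 130 mm over their backs; the gripper's body (75 mm by 190 mm) begins 47 mm behind the grasp point.
Start: joints at [-1.335, 0.434, 0.025, 1.573, -0.012, 1.134, -0.075], TCP at [0.208, 0.589, 0.238] pointing down, gripper open.
Joint ranges: [-2.62, 2.62], [-0.44, 2.09], [-1.27, 1.32], [0.08, 2.57], [-1.32, 4.46], [0.12, 2], [-2.74, 2.74]. Speed limits (rad/s): [2.22, 2.22, 3.01, 3.01, 3.14, 3.14, 3.14].

## Interface

Orientations are given as a rotation vector (axis times angle).
In Python, from cell import arm gives the robot as it stands.
- The arm moves only by the tool jog_arm, never from a script. Its argument "moves" is a list of rows, each a list of 4 numbers: the shift along the tool's x, y, z in m, then the turn about the tool's z in rad. In form: [[tx, ty, tz, spin], ...]. A call has 1 to 20 rows; each row is the pose to reach, as a shift and turn from the pose commanded when the call began, along the tool's axes at that moment; what a row does not reach only later rows make up. A row lasts 1/8 s, in which the tool goes at most 62.5 mm and 10.7 degrees, less where a joint would pass 70% of its speed; a pose out of reach is approached as far as the arm can. A call with a gripper value outside its range is refused whole. "hand" is the finger opening in m, from 0 to 0.0918, set as the call begins (left out, the last holds). The fingers move at their own pace and stop on an object; "newtons" is the grip in N (left out, the last holds). Time passes only in rows, so rows that repeat a pose let the fingers close. It gives the time, the measured TCP pose, the force, the opening and the grip force at its end, in the units of the state.
- arm.observe(): the state, without advancing time (a new reading comes with each control period).
- arm.get_image(name): name is "scene" or "top"; returns a dict with "color" (480x640x3 uint8, red, green, blue), "z_map" (480x640 float32, m along the optical axis (not along the pixel's ray), 0 where there is no reading), "fx", "fy", "cx", "cy" (pixels), "rvec" (rotation vector, rad) and "tvec" (3), from world to camera coordinates, as OpenCV has them. Camera axes: x right, y down, z forward; pixel columns grow to the right and rows downward; lengths in m; the calibration is good to about 2 mm. A picture is of the moment at which its call begins.
- arm.sign_off(): hands the job in; it is judged then, once.
The state is a dict: "clock": time; "joints": joint angles; "dq": joint speeds; "joint_efforts": joint torques, N m; "position": TCP position; "ee_rot": TCP orientation; "force": force on the tool from outside, world axes, zero at the start; "ft_torque": the same for the moment, N m; "width": opening from 0.0 (shut) to 1.0 (fully open); "gripper_force": force on a finger pad.
Only numpy, scipy, OpenCV 4.12 (cv2) and the standard library are available. Lean on these libraries where they do the work, as an engineer would, in place of code of your own. Each camera call takes 0.05 s, during which the arm holds its last target. There are 200 camera calls.

## Task

Load every padlock on the bench into the laser marker's carriage, each lying flat in a bay of its own, slide the carriage fully home, then press the start button whose colour matches the job tag on the white job frame fully down and let it up; never touch off the other button, and press nothing unless the carriage is home. Afterwards pull the carriage fully out again with the padlocks still on it, and lay all of them flat in the green tray, leaving the carriage out and the oil bottle, screwdriver and cardboard box where they stand.

Things in the scene. Friction and masses are not known exactly. Their poses are not given: they have to be found in the camera images.
- lock_a: brass padlock lying flat (two or three padlocks are present). Body 44 x 44 x 24 mm thick, steel shackle 34 mm beyond it, 0.2 kg. Origin: underside, middle of the 78 mm length; x runs towards the shackle: body at x -39 to +5 mm (centre x -17), y +-22 mm; shackle at x +5 to +39 mm, 37 mm wide. z is normal to the flat faces, either of which may be up. Grip the body across y
- lock_b: blue padlock lying flat (two or three padlocks are present). Body 44 x 44 x 24 mm thick, steel shackle 34 mm beyond it, 0.2 kg. Origin: underside, middle of the 78 mm length; x runs towards the shackle: body at x -39 to +5 mm (centre x -17), y +-22 mm; shackle at x +5 to +39 mm, 37 mm wide. z is normal to the flat faces, either of which may be up. Grip the body across y
- lock_c: red padlock lying flat (two or three padlocks are present). Body 44 x 44 x 24 mm thick, steel shackle 34 mm beyond it, 0.2 kg. Origin: underside, middle of the 78 mm length; x runs towards the shackle: body at x -39 to +5 mm (centre x -17), y +-22 mm; shackle at x +5 to +39 mm, 37 mm wide. z is normal to the flat faces, either of which may be up. Grip the body across y
- machine_origin (a point): fixed point of the white laser marker, at table level under the centre of the carriage when fully out. The carriage slides home along -y; its bays lie side by side along x. The marker's tunnel (318 mm wide, x) begins at y -75 mm, roof top 118 to 125 mm high; from y -215 mm on it is 200 to 250 mm high. In front is a base 22 mm high, 300 mm wide, to y +60 mm
- carriage (a joint): travel of the aluminium carriage in m: 0 fully out, 0.13 fully home in the machine; it slides with a little friction (about 3 N) and stays where it is left, and may start anywhere between
- bay0 (a point): centre of a carriage bay's floor (34 mm above the table), axes as the machine's, moves with the carriage. Inside the bay is 70 mm (x) by 108 mm (y): a padlock fits lengthwise along y, either way round, with black ribs 8 mm high all round; bays are 76 mm apart along x
- bay1 (a point): centre of a carriage bay's floor (34 mm above the table), axes as the machine's, moves with the carriage. Inside the bay is 70 mm (x) by 108 mm (y): a padlock fits lengthwise along y, either way round, with black ribs 8 mm high all round; bays are 76 mm apart along x
- bay2 (a point): centre of a carriage bay's floor (34 mm above the table), axes as the machine's, moves with the carriage. Inside the bay is 70 mm (x) by 108 mm (y): a padlock fits lengthwise along y, either way round, with black ribs 8 mm high all round; bays are 76 mm apart along x
- carriage_handle (a point): top centre of the carriage's red handle, an upright block 50 mm (x) x 14 mm (y) x 50 mm high whose top is 80 mm above the table; it stands 135 mm from the bay centres towards +y, with 68 mm free between it and the carriage rim. Pinch it across y from above
- button_green_top (a point): top centre of the green start button's cap (34 mm across) on the grey panel of the marker's roof; pressed straight down, 8 mm travel, 5 N at the bottom, springs back; the two buttons are 120 mm apart
- button_orange_top (a point): top centre of the orange start button's cap (34 mm across) on the grey panel of the marker's roof; pressed straight down, 8 mm travel, 5 N at the bottom, springs back; the two buttons are 120 mm apart
- button_green (a joint): travel of the green button in m: 0 up, 0.008 fully down
- button_orange (a joint): travel of the orange button in m: 0 up, 0.008 fully down
- tag_green: green job tag, a card 50 x 85 x 6 mm fixed on either the job frame or the cardboard tag rack; origin under its centre. It is only to be read, not moved
- tag_orange: orange job tag, a card 50 x 85 x 6 mm fixed on either the job frame or the cardboard tag rack; origin under its centre. It is only to be read, not moved
- job_frame: job frame, a white card with black border lying on the table, 100 x 130 x 4 mm, fixed; origin under its centre. The tag lying on it is the job's tag (green or orange); the other tag lies on the brown cardboard tag rack and counts for nothing
- tray_in (a point): centre of the inner floor (4 mm above the table) of the fixed green tray; inside 232 mm (x) by 108 mm (y), walls 4 mm thick and 10 mm high above the floor; axes along its sides
- oil_bottle: bystander: yellow oil bottle 48 mm across, 125 mm high, origin under its centre
- screwdriver: bystander: screwdriver with blue handle, 190 mm long, lying on the table along its x
- blank_box: bystander: open cardboard box 100 x 70 x 40 mm, origin under its centre
Not all that is in view belongs to the job. Of the things shaped like the lock_a, the brass one is meant.

How it is judged:
On the way, in this order (a step that is already met when the one before it is completed fails the run):
1. every padlock lies flat in a bay of the carriage ((angle between lock_a's own z axis and vertical below 0.12 rad or angle between lock_a's own z axis and vertical above 3.02 rad) and ((x of lock_a in the frame of bay0 between -0.024 and 0.024 m and y of lock_a in the frame of bay0 between -0.026 and 0.026 m and z of lock_a in the frame of bay0 below 0.03 m) or (x of lock_a in the frame of bay1 between -0.024 and 0.024 m and y of lock_a in the frame of bay1 between -0.026 and 0.026 m and z of lock_a in the frame of bay1 below 0.03 m) or (x of lock_a in the frame of bay2 between -0.024 and 0.024 m and y of lock_a in the frame of bay2 between -0.026 and 0.026 m and z of lock_a in the frame of bay2 below 0.03 m)) and (angle between lock_b's own z axis and vertical below 0.12 rad or angle between lock_b's own z axis and vertical above 3.02 rad) and ((x of lock_b in the frame of bay0 between -0.024 and 0.024 m and y of lock_b in the frame of bay0 between -0.026 and 0.026 m and z of lock_b in the frame of bay0 below 0.03 m) or (x of lock_b in the frame of bay1 between -0.024 and 0.024 m and y of lock_b in the frame of bay1 between -0.026 and 0.026 m and z of lock_b in the frame of bay1 below 0.03 m) or (x of lock_b in the frame of bay2 between -0.024 and 0.024 m and y of lock_b in the frame of bay2 between -0.026 and 0.026 m and z of lock_b in the frame of bay2 below 0.03 m)) and (angle between lock_c's own z axis and vertical below 0.12 rad or angle between lock_c's own z axis and vertical above 3.02 rad) and ((x of lock_c in the frame of bay0 between -0.024 and 0.024 m and y of lock_c in the frame of bay0 between -0.026 and 0.026 m and z of lock_c in the frame of bay0 below 0.03 m) or (x of lock_c in the frame of bay1 between -0.024 and 0.024 m and y of lock_c in the frame of bay1 between -0.026 and 0.026 m and z of lock_c in the frame of bay1 below 0.03 m) or (x of lock_c in the frame of bay2 between -0.024 and 0.024 m and y of lock_c in the frame of bay2 between -0.026 and 0.026 m and z of lock_c in the frame of bay2 below 0.03 m))), for 0.3 s.
2. the carriage is fully home with the padlocks in its bays (all of step 1 and value of joint carriage above 0.12 m), for 0.2 s.
3. the start button of the job tag's colour is fully down, carriage home and padlocks in their bays (all of step 2 and ((horizontal distance between tag_green and job_frame below 0.06 m and value of joint button_green above 0.0062 m) or (horizontal distance between tag_orange and job_frame below 0.06 m and value of joint button_orange above 0.0062 m))), for 0.1 s.
4. the button is let up (value of joint carriage above 0.12 m and value of joint each of button_green, button_orange below 0.0015 m), for 0.1 s.
5. the carriage is fully out again with the padlocks on it (all of step 1 and value of joint carriage below 0.02 m), for 0.2 s.
At the end, for the whole second after the job is handed in: every padlock lies flat (within 7 degrees) and at rest inside the green tray, the carriage is out to within 20 mm, both buttons are up (value of joint carriage below 0.02 m and value of joint each of button_green, button_orange below 0.0015 m and (angle between lock_a's own z axis and vertical below 0.12 rad or angle between lock_a's own z axis and vertical above 3.02 rad) and x of lock_a in the frame of tray_in between -0.1 and 0.1 m and y of lock_a in the frame of tray_in between -0.04 and 0.04 m and z of each of lock_a, lock_b, lock_c in the frame of tray_in below 0.03 m and linear speed of each of lock_a, lock_b, lock_c below 0.02 m/s and (angle between lock_b's own z axis and vertical below 0.12 rad or angle between lock_b's own z axis and vertical above 3.02 rad) and x of lock_b in the frame of tray_in between -0.1 and 0.1 m and y of lock_b in the frame of tray_in between -0.04 and 0.04 m and (angle between lock_c's own z axis and vertical below 0.12 rad or angle between lock_c's own z axis and vertical above 3.02 rad) and x of lock_c in the frame of tray_in between -0.1 and 0.1 m and y of lock_c in the frame of tray_in between -0.04 and 0.04 m); the robot touches nothing.
It fails at once if the button of the wrong colour is pressed ((horizontal distance between tag_green and job_frame below 0.06 m and value of joint button_orange above 0.003 m) or (horizontal distance between tag_orange and job_frame below 0.06 m and value of joint button_green above 0.003 m)).
It fails at once if a button is pressed while the carriage is not home (value of joint carriage below 0.11 m and value of joint any of button_green, button_orange above 0.003 m).
It fails at once if a bystander is moved more than 30 mm or tipped (distance of any of oil_bottle, screwdriver, blank_box from where it was at the start of the episode above 0.03 m or angle between oil_bottle's own z axis and vertical above 0.5 rad).
Of lock_a, lock_b, lock_c only 2 to 3 are there at a start; the rules pass over those that are not, and their reading is None.
At some moment in a run one of lock_a, lock_b, lock_c may be knocked a few centimetres aside while the robot is not near it.
Once in a run the grip may slacken for a moment while it holds something.
It also fails if it takes over 210 s, if anything falls off the work surface, if the arm or the gripper's body presses on something with over 40 N, if the wrist force passes 120 N, or if a joint passes its speed limit or range.

## Working session

There is one attempt and no reset: what is moved stays moved. The work goes in short steps, Python scripts to look and compute and a tool call to move; the robot and the scene stay as the last step left them, time stands still between calls to the robot, and variables do not carry over. Pictures are saved under pics/ and viewed, at most 14 in all, crops included, and the job is handed in when it is done.

Besides the shell and the picture viewer there is one more tool, called after ">>>" in YAML: its name, and indented under it one key for each argument. jog_arm: Moves the arm, as the interface text tells. Its arguments: {"type":"object","properties":{"moves":{"type":"array"},"hand":{"type":"number"},"newtons":{"type":"number"}},"required":["moves"]}

```bash
mkdir -p pics; ls
cat > h.py <<'E'
import numpy as np, cv2
from cell import arm
def look(name):
    im=arm.get_image(name); return im
def save(im,fn,crop=None,scale=1):
    c=im["color"][...,::-1]
    if crop: x0,y0,x1,y1=crop; c=c[y0:y1,x0:x1]
    c=cv2.resize(c,None,fx=scale,fy=scale,interpolation=cv2.INTER_CUBIC); cv2.imwrite("pics/"+fn,c)
def ray(im,u,v,z):
    R=cv2.Rodrigues(np.array(im["rvec"],float))[0]; t=np.array(im["tvec"],float).ravel()
    C=-R.T@t; d=R.T@np.array([(u-im["cx"])/im["fx"],(v-im["cy"])/im["fy"],1])
    return C+d*(z-C[2])/d[2]
def cloud(im):
    R=cv2.Rodrigues(np.array(im["rvec"],float))[0]; t=np.array(im["tvec"],float).ravel()
    v,u=np.mgrid[:480,:640]; Z=im["z_map"]
    P=np.stack([(u-im["cx"])/im["fx"]*Z,(v-im["cy"])/im["fy"]*Z,Z],-1)-t
    W=P@R; W[Z==0]=np.nan; return W
E
python3 - <<'E'
from h import *
for n in("scene","top"):
    im=look(n); save(im,n+"0.png"); R=cv2.Rodrigues(np.array(im["rvec"],float))[0]; print(n,-R.T@np.array(im["tvec"]).ravel(),im["fx"],(im["z_map"]>0).mean())
s=arm.observe(); print(s["clock"],s["position"],s["ee_rot"],s["width"],s["force"])
E
```

```text
pics
scene [1.21362127 0.99042954 0.98723767] 612.3419331775868 0.9953743489583333
top [0.41821934 0.09092639 1.24929365] 573.8642336243461 0.9961295572916666
0.1 [0.2076002  0.58904503 0.23702568] [-5.29643882e-01 -3.09649071e+00  2.21679535e-03] 1.0008609666917228 [ 0.41672444  0.81393461 -0.76179359]
```

View pics/scene0.png

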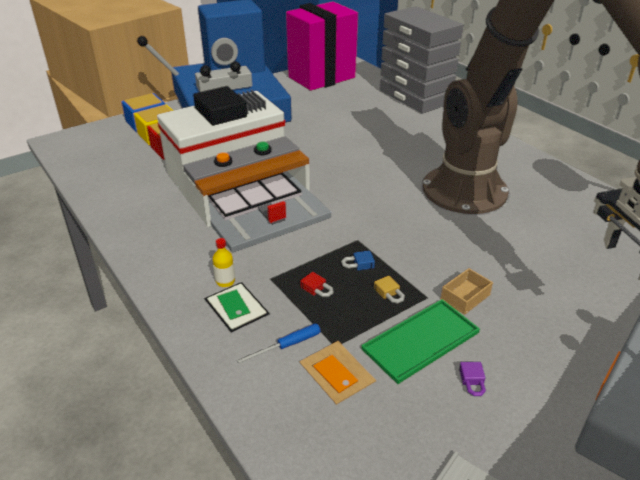

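View pics/top0.png

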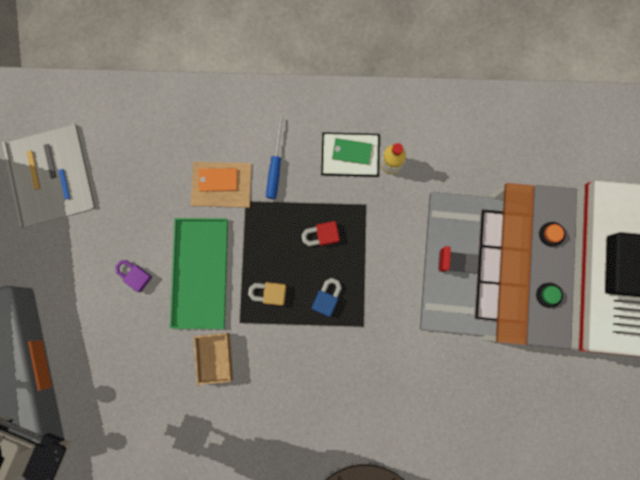

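The job frame (top image, 350,154) holds the green tag, so the green button (550,294) is the one to press. The locks on the mat are red (328,234), brass (274,294) and blue (326,302). The purple one (133,276) fits no description, so it stays. The carriage is part way in, with its red handle at (445,260). Now I'll measure.

```bash
cat >> h.py <<'E'
HSV={"red":[((0,130,60),(8,255,255)),((172,130,60),(180,255,255))],"brass":[((14,90,90),(28,255,255))],"blue":[((103,130,50),(120,255,255))],
"green":[((60,120,40),(85,255,255))],"orange":[((8,180,150),(16,255,255))]}
def mask(im,c,box=None):
    h=cv2.cvtColor(im["color"],cv2.COLOR_RGB2HSV); m=np.zeros((480,640),np.uint8)
    for a,b in HSV[c]: m|=cv2.inRange(h,a,b)
    if box is not None:
        k=np.zeros_like(m); x0,y0,x1,y1=box; k[y0:y1,x0:x1]=1; m*=k
    return m
def big(m):
    cs=cv2.findContours(m,cv2.RETR_EXTERNAL,cv2.CHAIN_APPROX_NONE)[0]
    return max(cs,key=cv2.contourArea)
def project(im,c,z):
    return np.array([ray(im,p[0][0],p[0][1],z)[:2] for p in c])
def rect(pts):
    return cv2.minAreaRect((pts*1000).astype(np.float32))
def lock(im,c,box,z0):
    """body rect on top plane, shackle direction from bright/other pixels nearby"""
    m=mask(im,c,box); r=rect(project(im,big(m),z0+.024)); W=cloud(im)
    ctr=np.array(r[0])/1000
    d=np.hypot(W[...,0]-ctr[0],W[...,1]-ctr[1])
    s=(W[...,2]>z0+.006)&(W[...,2]<z0+.035)&(d>.027)&(d<.062)&(m==0)
    sp=W[s][:,:2].mean(0)-ctr if s.sum() else np.zeros(2)
    return ctr,r[1],r[2],np.degrees(np.arctan2(sp[1],sp[0])),s.sum(),np.nanmedian(W[m>0][:,2])
E
python3 - <<'E'
from h import *
im=look("top"); W=cloud(im)
for c,b in(("red",(290,205,360,260)),("brass",(240,270,300,320)),("blue",(300,270,350,320))):
    print(c,*lock(im,c,b,0.0))
print("mat z",W[215:220,260:280,2].mean(),"table",W[380:390,450:460,2].mean())
for c,b in(("green",(530,270,575,320)),("orange",(530,210,575,260))):
    k=big(mask(im,c,b)); (u,v),r=cv2.minEnclosingCircle(k); z=np.nanmedian(W[int(v)-3:int(v)+4,int(u)-3:int(u)+4,2]); print(c,u,v,r,z,ray(im,u,v,z))
k=big(mask(im,"red",(430,230,500,290))); print("handle",rect(project(im,k,.08)),cv2.boundingRect(k)); 
x,y,w,h=cv2.boundingRect(k);print(np.nanmedian(W[y:y+h,x:x+w,2]))
k=big(mask(im,"green",(150,200,250,340))); print("tray",rect(project(im,k,.014)))
# base: z 0.015-.03
b=((W[...,2]>.014)&(W[...,2]<.030)).astype(np.uint8); k0=np.zeros_like(b);k0[170:360,410:482]=1
k=big(b*k0); P=project(im,k,.022); print("base",rect(P),P.min(0),P.max(0))
for v in range(200,340,20):
    us=[u for u in range(410,520) if .014<W[v,u,2]<.03]; print(v,us[0],ray(im,us[0],v,.022)[:2].round(4))
for u in (430,445,460): 
    vs=[v for v in range(180,345) if .014<W[v,u,2]<.03]; print(u,vs[0],vs[-1],ray(im,u,vs[0],.022)[:2],ray(im,u,vs[-1],.022)[:2])
row=W[240,470:600]; print(np.round(row[::4,1:],3).tolist())
E
```

```text
red [0.60570947 0.09659769] (49.71263885498047, 47.82067108154297) 13.830815315246582 104.45299385750619 176 0.023365366055192245
brass [0.47154883 0.20654233] (46.91847610473633, 46.634952545166016) 85.78948974609375 83.53723688867561 179 0.02364779721838757
blue [0.45457535 0.09754213] (45.21833801269531, 45.6746940612793) 69.02562713623047 -17.197085301644933 174 0.023749782892678067
mat z nan table 0.00030610825485476276
green 551.5 294.5 10.12432861328125 0.1492504668032572 [ 0.47890016 -0.33507219  0.14925047]
orange 554.373779296875 232.6456298828125 8.78188705444336 0.14867499143479732 [ 0.59854274 -0.34380834  0.14867499]
handle ((550.0816650390625, -145.92620849609375), (21.49378776550293, 49.16415023803711), 85.35748291015625) (439, 247, 12, 24)
0.07673040992378945
tray ((512.6127319335938, 370.5899658203125), (234.11912536621094, 113.44039916992188), 1.2462241649627686)
base ((549.0692138671875, -178.48333740234375), (129.51986694335938, 299.6098327636719), 86.48619842529297) [ 0.39621939 -0.23648633] [ 0.70187275 -0.10543786]
200 430 [ 0.6838 -0.1256]
220 428 [ 0.6395 -0
[... 184 characters left out ...]
683 -0.12659035]
445 193 332 [ 0.70029422 -0.15820552] [ 0.4006059  -0.15821856]
460 195 333 [ 0.69672704 -0.19084551] [ 0.39942402 -0.18981485]
[[-0.212, 0.023], [-0.221, 0.021], [-0.228, 0.028], [-0.232, 0.043], [-0.244, 0.033], [-0.252, 0.032], [-0.261, 0.032], [-0.268, 0.037], [-0.255, 0.107], [-0.259, 0.119], [-0.266, 0.122], [-0.276, 0.116], [-0.284, 0.115], [-0.291, 0.12], [-0.299, 0.12], [-0.307, 0.12], [-0.312, 0.126], [-0.321, 0.125], [-0.325, 0.135], [-0.334, 0.132], [-0.335, 0.149], [-0.342, 0.151], [-0.349, 0.152], [-0.363, 0.138], [-0.376, 0.125], [-0.384, 0.123], [-0.39, 0.127], [-0.396, 0.134], [-0.394, 0.155], [-0.392, 0.175], [-0.395, 0.186], [-0.396, 0.2], [-0.404, 0.198]]
```

```bash
cat >> h.py <<'E'
M0=np.array([.549,-.175]); MY=np.radians(-4.0)
def mach(x,y): # machine -> world xy
    c,s=np.cos(MY),np.sin(MY); return M0+np.array([c*x-s*y,s*x+c*y])
def tomach(p):
    c,s=np.cos(MY),np.sin(MY); d=np.array(p[:2])-M0; return np.array([c*d[0]+s*d[1],-s*d[0]+c*d[1]])
def go(*targets):
    """targets (x,y,z,yaw_deg of tool y); prints tool-frame shift and spin from the present pose"""
    s=arm.observe(); R=cv2.Rodrigues(np.array(s["ee_rot"],float))[0]; p=np.array(s["position"])
    ya=np.degrees(np.arctan2(R[1,1],R[0,1]))
    print("clk %.2f"%s["clock"],"pos",p.round(4),"yaw %.1f tilt %.2f"%(ya,np.degrees(np.arccos(-R[2,2]))),"w %.4f gf %.1f"%(s["width"]*.0918,s["gripper_force"]),"F",np.round(s["force"],1),"j7 %.2f"%s["joints"][6])
    for x,y,z,yaw in targets:
        d=(yaw-ya+90)%180-90
        print("->",(R.T@(np.array([x,y,z])-p)).round(4),"spin %.3f"%np.radians(-d))
E
python3 - <<'E'
from h import *
print(mach(0,.025))
go((*mach(0,.025),.14,-4),(*mach(0,.025),.058,-4))
E
```

```text
[ 0.55074391 -0.1500609 ]
clk 0.15 pos [0.2076 0.5891 0.2371] yaw 70.6 tilt 0.07 w 0.0919 gf 0.0 F [ 0.4  0.3 -0.7] j7 -0.08
-> [-0.5693 -0.583   0.0979] spin 1.302
-> [-0.5693 -0.5829  0.1799] spin 1.302
```

>>> jog_arm:
  moves:
    - [-0.569, -0.583, 0.098, 1.302]
    - [-0.569, -0.583, 0.098, 1.302]
    - [-0.569, -0.583, 0.098, 1.302]
    - [-0.569, -0.583, 0.098, 1.302]
    - [-0.569, -0.583, 0.098, 1.302]
    - [-0.569, -0.583, 0.098, 1.302]
    - [-0.569, -0.583, 0.098, 1.302]
    - [-0.569, -0.583, 0.098, 1.302]
    - [-0.569, -0.583, 0.098, 1.302]
    - [-0.569, -0.583, 0.098, 1.302]
    - [-0.569, -0.583, 0.098, 1.302]
    - [-0.569, -0.583, 0.098, 1.302]
    - [-0.569, -0.583, 0.098, 1.302]
    - [-0.569, -0.583, 0.098, 1.302]
    - [-0.569, -0.583, 0.098, 1.302]
    - [-0.569, -0.583, 0.098, 1.302]
    - [-0.569, -0.583, 0.098, 1.302]
    - [-0.569, -0.583, 0.098, 1.302]
    - [-0.569, -0.583, 0.098, 1.302]
  hand: 0.088
  newtons: 30

```text
clock: 2.52
position: [0.5506, -0.149, 0.1399]
ee_rot: [2.297, 2.143, 0.0]
force: [0.1, -0.9, 0.9]
width: 0.959
gripper_force: 0.0
```

Run:
```python
from h import *
im=look("scene"); save(im,"s1.png",(120,60,360,260),2.5)
go((*mach(0,.025),.14,-4),(*mach(0,.025),.058,-4))
```

```text
clk 2.58 pos [ 0.5506 -0.1492  0.1399] yaw -4.0 tilt 0.02 w 0.0880 gf 0.0 F [-0.5 -0.7 -0.1] j7 0.40
-> [-0.0009  0.0002 -0.0001] spin 0.000
-> [-0.0009  0.0002  0.0819] spin 0.000
```

View pics/s1.png

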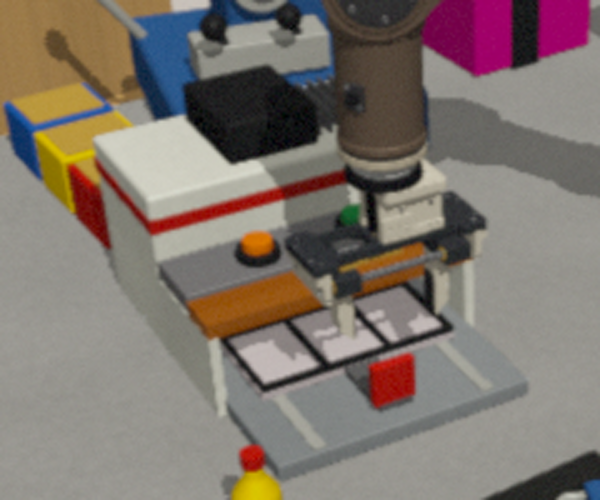

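The jaws straddle the red handle (crop 390,380), above it and clear of the tunnel. I'll go down, grip it and pull the carriage out.

>>> jog_arm:
  moves:
    - [-0.001, 0, 0.04, 0]
    - [-0.001, 0, 0.07, 0]
    - [-0.001, 0, 0.082, 0]
    - [-0.001, 0, 0.082, 0]
    - [-0.001, 0, 0.082, 0]

```text
clock: 3.2
position: [0.5513, -0.1508, 0.0588]
ee_rot: [2.297, 2.141, 0.002]
force: [0.0, 0.6, 0.7]
width: 0.962
gripper_force: 0.0
```

>>> jog_arm:
  moves:
    - [0, 0, 0, 0]
    - [0, 0, 0, 0]
    - [0, 0, 0, 0]
    - [0, 0, 0, 0]
    - [0, 0, 0, 0]
  hand: 0.03

```text
clock: 3.82
position: [0.5512, -0.1505, 0.0579]
ee_rot: [2.297, 2.142, 0.001]
force: [2.9, -0.5, -0.6]
width: 0.544
gripper_force: 30.0
```

Run:
```python
from h import *
go((*mach(0,.135),.058,-4))
```

```text
clk 3.83 pos [ 0.5512 -0.1505  0.0579] yaw -4.0 tilt 0.07 w 0.0500 gf 30.0 F [ 2.9 -0.5 -0.6] j7 0.46
-> [ 1.104e-01 -5.000e-04 -1.000e-04] spin -0.000
```

>>> jog_arm:
  moves:
    - [0.01, 0, 0, 0]
    - [0.025, 0, 0, 0]
    - [0.04, 0, 0, 0]
    - [0.055, 0, 0, 0]
    - [0.07, 0, 0, 0]
    - [0.085, 0, 0, 0]
    - [0.095, 0, 0, 0]
    - [0.102, 0, 0, 0]
    - [0.106, 0, 0, 0]
    - [0.109, 0, 0, 0]
    - [0.111, 0, 0, 0]
    - [0.111, 0, 0, 0]

```text
clock: 5.32
position: [0.5585, -0.0425, 0.0579]
ee_rot: [2.298, 2.138, -0.002]
force: [4.2, -8.7, -3.1]
width: 0.544
gripper_force: 30.0
```

Run:
```python
from h import *
go((*mach(0,.135),.058,-4)); print(tomach(arm.observe()["position"]))
```

```text
clk 5.33 pos [ 0.5585 -0.0425  0.0579] yaw -4.1 tilt 0.17 w 0.0500 gf 30.0 F [ 4.2 -8.7 -3.1] j7 0.28
-> [ 0.0021 -0.0002 -0.0001] spin -0.002
[0.00023858 0.13287762]
```

>>> jog_arm:
  moves:
    - [0.003, 0, 0, 0]
    - [0.003, 0, 0, 0]
    - [0.003, 0, 0, 0]

```text
clock: 5.7
position: [0.5585, -0.0423, 0.0578]
ee_rot: [2.299, 2.134, -0.005]
force: [4.6, -18.6, -4.0]
width: 0.542
gripper_force: 30.0
```

>>> jog_arm:
  moves:
    - [0, 0, 0, 0]
    - [0, 0, 0, 0]
    - [0, 0, -0.06, 0]
    - [0, 0, -0.1, 0]
    - [0, 0, -0.12, 0]
  hand: 0.088

```text
clock: 6.32
position: [0.5588, -0.036, 0.1799]
ee_rot: [2.297, 2.143, 0.003]
force: [0.7, 1.0, 0.6]
width: 0.951
gripper_force: 0.0
```

Run:
```python
from h import *
go()
im=look("top"); save(im,"t1.png",(230,170,590,370),2.2); W=cloud(im)
for c,b in(("red",(290,205,360,260)),("brass",(240,270,300,320)),("blue",(300,270,350,320))):
    print(c,*lock(im,c,b,0.0))
```

```text
clk 6.33 pos [ 0.5588 -0.036   0.1799] yaw -4.0 tilt 0.13 w 0.0873 gf 0.0 F [0.7 1.  0.6] j7 0.17
red [0.60529437 0.09623537] (49.66145706176758, 48.38790512084961) 13.039384841918945 102.99712838061356 175 0.023379710721833962
brass [0.471513   0.20641791] (47.625694274902344, 47.50083923339844) 85.95295715332031 86.75518604538172 201 0.023406000747544894
blue [0.45489136 0.09757877] (44.81135177612305, 45.388206481933594) 66.60809326171875 -17.683764867932712 181 0.02396158576341507
```

View pics/t1.png

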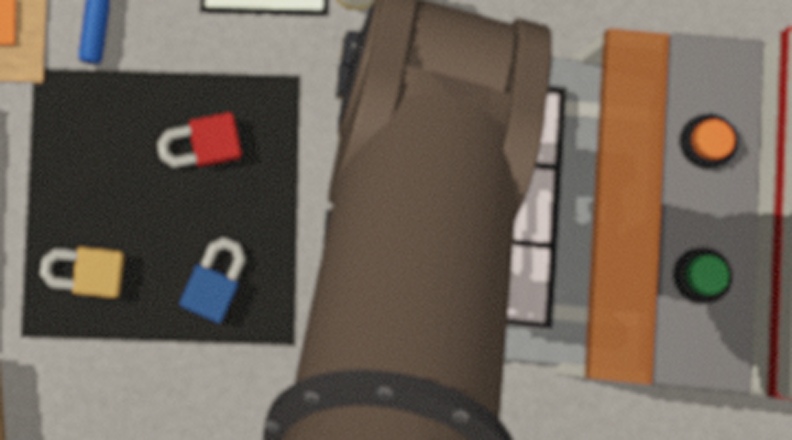

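The carriage hit its stop (18.6 N) and is out. The crop confirms red (215,139), brass (97,272) and blue (210,291), each of the true colour with its shackle visible. Red goes first.

Run:
```python
from h import *
go((.607,.0965,.1,13),(.607,.0965,.023,13))
im=look("top");W=cloud(im)
for v in(225,235,300,310):
  print(v,ray(im,483.6,v,.042),tomach(ray(im,483.6,v,.042)))
```

```text
clk 6.38 pos [ 0.5597 -0.0361  0.1815] yaw -4.0 tilt 0.24 w 0.0879 gf 0.0 F [1.7 0.9 2.2] j7 0.17
-> [0.1354 0.0377 0.0819] spin -0.296
-> [0.1353 0.0375 0.1589] spin -0.296
225 [ 0.62835666 -0.23616339  0.042     ] [ 0.08342989 -0.05547876]
235 [ 0.60682839 -0.23596994  0.042     ] [ 0.06194057 -0.05678752]
300 [ 0.46934434 -0.23473455  0.042     ] [-0.07529475 -0.06514553]
310 [ 0.44856236 -0.2345478   0.042     ] [-0.09603913 -0.06640892]
```

>>> jog_arm:
  moves:
    - [0.06, 0.017, 0.03, -0.15]
    - [0.11, 0.03, 0.06, -0.296]
    - [0.135, 0.038, 0.08, -0.296]
    - [0.135, 0.038, 0.08, -0.296]
    - [0.135, 0.038, 0.12, -0.296]
    - [0.135, 0.038, 0.15, -0.296]
    - [0.135, 0.038, 0.159, -0.296]
    - [0.135, 0.038, 0.159, -0.296]
    - [0.135, 0.038, 0.159, -0.296]

```text
clock: 7.55
position: [0.6067, 0.095, 0.02]
ee_rot: [1.957, 2.456, 0.002]
force: [-0.2, -0.3, 0.7]
width: 0.957
gripper_force: 0.0
```

>>> jog_arm:
  moves:
    - [0, 0, 0, 0]
    - [0, 0, 0, 0]
    - [0, 0, 0, 0]
    - [0, 0, 0, 0]
    - [0, 0, 0, 0]
    - [0, 0, -0.03, 0]
    - [0, 0, -0.08, 0]
    - [0, 0, -0.1, 0]
    - [0, 0, -0.1, 0]
  hand: 0.03

```text
clock: 8.68
position: [0.6068, 0.0954, 0.1201]
ee_rot: [1.956, 2.457, 0.004]
force: [0.1, 0.1, -2.0]
width: 0.476
gripper_force: 30.0
```

Run:
```python
from h import *
go((*mach(.076,-.017),.13,-4),(*mach(.076,-.017),.058,-4))
```

```text
clk 8.68 pos [0.6068 0.0954 0.1201] yaw 13.0 tilt 0.17 w 0.0437 gf 30.0 F [ 0.1  0.1 -2. ] j7 0.26
-> [-0.289  -0.0491 -0.0102] spin 0.296
-> [-0.289  -0.0493  0.0618] spin 0.296
```

>>> jog_arm:
  moves:
    - [-0.05, -0.008, -0.01, 0.1]
    - [-0.1, -0.017, -0.01, 0.2]
    - [-0.15, -0.025, -0.01, 0.296]
    - [-0.2, -0.034, -0.01, 0.296]
    - [-0.25, -0.042, -0.01, 0.296]
    - [-0.28, -0.048, -0.01, 0.296]
    - [-0.289, -0.049, -0.01, 0.296]
    - [-0.289, -0.049, -0.01, 0.296]
    - [-0.289, -0.049, -0.01, 0.296]

```text
clock: 9.8
position: [0.623, -0.1951, 0.128]
ee_rot: [-2.294, -2.144, -0.001]
force: [0.6, 0.9, -1.3]
width: 0.475
gripper_force: 30.0
```

Run:
```python
from h import *
go((*mach(.076,-.017),.13,-4),(*mach(.076,-.017),.056,-4))
im=look("scene"); save(im,"s2.png",(150,120,390,300),3)
```

```text
clk 9.80 pos [ 0.623  -0.1951  0.128 ] yaw -3.9 tilt 0.09 w 0.0436 gf 30.0 F [ 0.6  0.9 -1.3] j7 0.47
-> [-0.0021  0.0008 -0.002 ] spin 0.002
-> [-0.0022  0.0008  0.072 ] spin 0.002
```

View pics/s2.png

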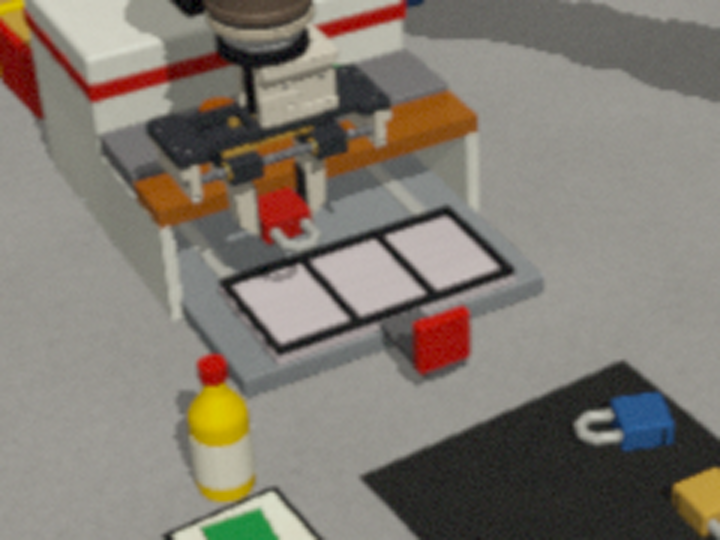

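Run:
```python
from h import *
im=look("scene")
for u,v in((225,283),(447,208),(513,268),(280,352)):
    print(tomach(ray(im,150+u/3,120+v/3,.042)).round(4))
for u,v in((443,310),):
    print("handle",tomach(ray(im,150+u/3,120+v/3,.08)).round(4))
```

```text
[ 0.1145 -0.0523]
[-0.1132 -0.0571]
[-0.1159  0.0581]
[0.1157 0.063 ]
handle [-0.0065  0.1266]
```

The bay frame's corners, cast at 42 mm height, are centred at machine (0, +3 mm), as expected. Lowering red into the +x bay.

>>> jog_arm:
  moves:
    - [0, 0.001, 0.04, 0]
    - [0, 0.001, 0.06, 0]
    - [0, 0.001, 0.07, 0]
    - [0, 0.001, 0.072, 0]
    - [0, 0.001, 0.072, 0]

```text
clock: 10.52
position: [0.6243, -0.1978, 0.0575]
ee_rot: [2.297, 2.141, 0.001]
force: [0.6, -0.2, -0.7]
width: 0.476
gripper_force: 30.0
```

>>> jog_arm:
  moves:
    - [0, 0, 0, 0]
    - [0, 0, 0, 0]
    - [0, 0, 0, 0]
    - [0, 0, -0.03, 0]
    - [0, 0, -0.08, 0]
    - [0, 0, -0.09, 0]
  hand: 0.056

```text
clock: 11.28
position: [0.6256, -0.1985, 0.1504]
ee_rot: [2.295, 2.139, 0.005]
force: [1.0, 1.2, -1.0]
width: 0.61
gripper_force: 0.0
```

Run:
```python
from h import *
im=look("top")
for c,b in(("brass",(240,270,300,320)),("blue",(300,270,350,320))):
    print(c,*lock(im,c,b,0.0))
go((.4553,.0977,.1,69),(.4553,.0977,.024,69))
```

```text
brass [0.47176828 0.20645296] (47.664554595947266, 47.79121398925781) 85.32858276367188 83.65256223693274 182 0.02351780617920074
blue [0.45473187 0.09726477] (44.958683013916016, 45.18963623046875) 67.19136047363281 -22.54802553669041 179 0.02375929258370761
clk 11.32 pos [ 0.6253 -0.1982  0.15  ] yaw -4.0 tilt 0.28 w 0.0559 gf 0.0 F [ 0.4 -0.1  1. ] j7 0.46
-> [ 0.2833 -0.1906  0.0489] spin -1.274
-> [ 0.2834 -0.191   0.1249] spin -1.274
```

>>> jog_arm:
  moves:
    - [0.04, -0.027, 0, -0.18]
    - [0.08, -0.054, 0, -0.36]
    - [0.12, -0.081, 0.01, -0.54]
    - [0.16, -0.11, 0.02, -0.72]
    - [0.2, -0.136, 0.03, -0.9]
    - [0.24, -0.163, 0.04, -1.08]
    - [0.27, -0.182, 0.04, -1.26]
    - [0.283, -0.191, 0.05, -1.26]
    - [0.283, -0.191, 0.05, -1.26]
    - [0.283, -0.191, 0.08, -1.26]
    - [0.283, -0.191, 0.11, -1.26]
    - [0.283, -0.191, 0.123, -1.26]
    - [0.283, -0.191, 0.125, -1.26]
    - [0.283, -0.191, 0.125, -1.26]
  hand: 0.075

```text
clock: 13.08
position: [0.4538, 0.0979, 0.0222]
ee_rot: [0.596, 3.084, 0.0]
force: [-0.5, 0.2, 0.3]
width: 0.813
gripper_force: 0.0
```

>>> jog_arm:
  moves:
    - [0, 0, 0, 0]
    - [0, 0, 0, 0]
    - [0, 0, 0, 0]
    - [0, 0, 0, 0]
    - [0, 0, 0, 0]
    - [0, 0, -0.03, 0]
    - [0, 0, -0.08, 0]
    - [0, 0, -0.11, 0]
    - [0, 0, -0.11, 0]
  hand: 0.03

```text
clock: 14.2
position: [0.4543, 0.0988, 0.1334]
ee_rot: [0.594, 3.082, 0.004]
force: [0.4, -0.5, -3.2]
width: 0.477
gripper_force: 30.0
```

Run:
```python
from h import *
go((*mach(-.076,.019),.13,-4),(*mach(-.076,.019),.058,-4))
im=look("top"); W=cloud(im)
k=big(mask(im,"red",(440,190,520,300))); P=project(im,k,.058); r=rect(P); print(r,tomach(np.array(r[0])/1000)); m=mask(im,"red",(440,190,520,300)); x,y,w,h=cv2.boundingRect(k); print(np.nanmedian(W[m>0][:,2]))
```

```text
clk 14.20 pos [0.4543 0.0988 0.1334] yaw 68.2 tilt 0.23 w 0.0438 gf 30.0 F [ 0.4 -0.5 -3.2] j7 0.95
-> [-0.1115 -0.2241  0.003 ] spin 1.260
-> [-0.1113 -0.2243  0.075 ] spin 1.260
((623.5072021484375, -194.97207641601562), (42.00676345825195, 40.891998291015625), 89.85494232177734) [ 0.07571889 -0.01472607]
0.058350486178225
```

>>> jog_arm:
  moves:
    - [-0.02, -0.04, 0, 0.18]
    - [-0.04, -0.08, 0, 0.36]
    - [-0.06, -0.12, 0.003, 0.54]
    - [-0.08, -0.16, 0.003, 0.72]
    - [-0.1, -0.2, 0.003, 0.9]
    - [-0.111, -0.224, 0.003, 1.08]
    - [-0.111, -0.224, 0.003, 1.26]
    - [-0.111, -0.224, 0.003, 1.26]
    - [-0.111, -0.224, 0.003, 1.26]
    - [-0.111, -0.224, 0.003, 1.26]

```text
clock: 15.5
position: [0.4727, -0.1506, 0.1284]
ee_rot: [-2.294, -2.145, 0.0]
force: [-0.5, -0.9, -2.7]
width: 0.472
gripper_force: 30.0
```

Run:
```python
from h import *
go((*mach(-.076,.019),.13,-4),(*mach(-.076,.019),.059,-4))
```

```text
clk 15.50 pos [ 0.4727 -0.1506  0.1284] yaw -3.8 tilt 0.04 w 0.0434 gf 30.0 F [-0.5 -0.9 -2.7] j7 0.44
-> [-0.0001  0.0018 -0.0016] spin 0.003
-> [-0.0001  0.0019  0.0694] spin 0.003
```

>>> jog_arm:
  moves:
    - [0, 0.002, 0.04, 0]
    - [0, 0.002, 0.06, 0]
    - [0, 0.002, 0.068, 0]
    - [0, 0.002, 0.07, 0]
    - [0, 0.002, 0.07, 0]

```text
clock: 16.12
position: [0.4754, -0.1513, 0.0593]
ee_rot: [2.297, 2.142, 0.001]
force: [0.6, 0.1, -3.0]
width: 0.475
gripper_force: 30.0
```

>>> jog_arm:
  moves:
    - [0, 0, 0, 0]
    - [0, 0, 0, 0]
    - [0, 0, 0, 0]
    - [0, 0, -0.03, 0]
    - [0, 0, -0.08, 0]
    - [0, 0, -0.09, 0]
  hand: 0.056

```text
clock: 16.88
position: [0.4764, -0.1518, 0.1514]
ee_rot: [2.295, 2.14, 0.005]
force: [0.9, -0.1, -0.3]
width: 0.607
gripper_force: 0.0
```

Run:
```python
from h import *
im=look("top")
print("brass",*lock(im,"brass",(230,250,310,330),0.0))
go((.4722,.2075,.1,-4.5),(.4722,.2075,.024,-4.5))
```

```text
brass [0.47141687 0.20654445] (47.39748764038086, 47.27664566040039) 85.91006469726562 84.84292949222451 173 0.02337585633375614
clk 16.93 pos [ 0.4763 -0.1515  0.1512] yaw -4.0 tilt 0.25 w 0.0557 gf 0.0 F [-0.2 -0.6  0.3] j7 0.42
-> [ 0.3578 -0.0295  0.0511] spin 0.009
-> [ 0.3578 -0.0298  0.1271] spin 0.009
```

>>> jog_arm:
  moves:
    - [0.06, -0.005, 0, 0.009]
    - [0.12, -0.01, 0, 0.009]
    - [0.18, -0.015, 0.01, 0.009]
    - [0.24, -0.02, 0.02, 0.009]
    - [0.3, -0.025, 0.04, 0.009]
    - [0.34, -0.028, 0.05, 0.009]
    - [0.358, -0.03, 0.05, 0.009]
    - [0.358, -0.03, 0.05, 0.009]
    - [0.358, -0.03, 0.08, 0.009]
    - [0.358, -0.03, 0.11, 0.009]
    - [0.358, -0.03, 0.125, 0.009]
    - [0.358, -0.03, 0.127, 0.009]
    - [0.358, -0.03, 0.127, 0.009]
  hand: 0.075

```text
clock: 18.55
position: [0.4707, 0.2076, 0.0225]
ee_rot: [2.308, 2.131, 0.001]
force: [-0.2, 0.3, 0.6]
width: 0.818
gripper_force: 0.0
```

>>> jog_arm:
  moves:
    - [0, 0, 0, 0]
    - [0, 0, 0, 0]
    - [0, 0, 0, 0]
    - [0, 0, 0, 0]
    - [0, 0, 0, 0]
    - [0, 0, -0.03, 0]
    - [0, 0, -0.08, 0]
    - [0, 0, -0.11, 0]
    - [0, 0, -0.11, 0]
  hand: 0.03

```text
clock: 19.68
position: [0.4711, 0.2086, 0.1334]
ee_rot: [2.307, 2.132, 0.006]
force: [-0.3, -0.5, -2.3]
width: 0.476
gripper_force: 30.0
```

Run:
```python
from h import *
go((*mach(0,-.015),.13,-4),(*mach(0,-.015),.059,-4))
```

```text
clk 19.68 pos [0.4711 0.2086 0.1334] yaw -4.5 tilt 0.21 w 0.0437 gf 30.0 F [-0.3 -0.5 -2.3] j7 -0.31
-> [-0.3913  0.1081  0.0027] spin -0.009
-> [-0.3915  0.1079  0.0737] spin -0.009
```

>>> jog_arm:
  moves:
    - [-0.05, 0.014, 0, -0.009]
    - [-0.1, 0.028, 0, -0.009]
    - [-0.15, 0.041, 0, -0.009]
    - [-0.2, 0.055, 0, -0.009]
    - [-0.25, 0.069, 0, -0.009]
    - [-0.3, 0.083, 0, -0.009]
    - [-0.35, 0.097, 0, -0.009]
    - [-0.38, 0.105, 0, -0.009]
    - [-0.391, 0.108, 0.003, -0.009]
    - [-0.391, 0.108, 0.003, -0.009]
    - [-0.391, 0.108, 0.003, -0.009]

```text
clock: 21.05
position: [0.5466, -0.1882, 0.128]
ee_rot: [-2.294, -2.143, -0.0]
force: [-0.1, 0.2, -2.0]
width: 0.474
gripper_force: 30.0
```

Run:
```python
from h import *
go((*mach(0,-.015),.059,-4))
```

```text
clk 21.05 pos [ 0.5466 -0.1882  0.128 ] yaw -3.9 tilt 0.11 w 0.0435 gf 30.0 F [-0.1  0.2 -2. ] j7 0.50
-> [-0.0018  0.0016  0.069 ] spin 0.002
```

>>> jog_arm:
  moves:
    - [-0.001, 0.001, 0.04, 0]
    - [-0.001, 0.001, 0.06, 0]
    - [-0.001, 0.001, 0.068, 0]
    - [-0.001, 0.001, 0.07, 0]
    - [-0.001, 0.001, 0.07, 0]

```text
clock: 21.68
position: [0.5483, -0.1911, 0.0594]
ee_rot: [2.297, 2.142, 0.001]
force: [0.3, -0.7, -1.5]
width: 0.475
gripper_force: 30.0
```

>>> jog_arm:
  moves:
    - [0, 0, 0, 0]
    - [0, 0, 0, 0]
    - [0, 0, 0, 0]
    - [0, 0, -0.03, 0]
    - [0, 0, -0.08, 0]
    - [0.05, 0, -0.09, 0]
    - [0.1, 0, -0.09, 0]
    - [0.15, 0, -0.09, 0]
    - [0.15, 0, -0.09, 0]
  hand: 0.056

```text
clock: 22.8
position: [0.5586, -0.0363, 0.1485]
ee_rot: [-2.289, -2.149, -0.002]
force: [0.0, -1.0, 0.6]
width: 0.608
gripper_force: 0.0
```

```bash
cat >> h.py <<'E'
def onbays(im,u0=440):
    W=cloud(im)
    for c in("red","blue","brass"):
        m=mask(im,c,(u0,180,530,340)); m[(W[...,2]<.05)|(W[...,2]>.068)]=0
        if m.sum()==0: print(c,"none"); continue
        r=rect(project(im,big(m),.058)); print(c,tomach(np.array(r[0])/1000).round(4),np.round(r[1],1),round(r[2],1),"z",np.nanmedian(W[m>0][:,2]).round(4))
E
python3 - <<'E'
from h import *
go((*mach(0,.135),.14,-4),(*mach(0,.135),.058,-4))
onbays(look("top")); im=look("scene"); save(im,"s3.png",(170,130,350,265),4)
E
```

```text
clk 22.80 pos [ 0.5586 -0.0363  0.1485] yaw -3.6 tilt 0.13 w 0.0558 gf 0.0 F [ 0.  -1.   0.6] j7 0.21
-> [-0.004   0.0001  0.0085] spin 0.007
-> [-0.0042  0.0001  0.0905] spin 0.007
red [ 0.076  -0.0309] [10.3 40.2] 81.1 z 0.0581
blue none
brass [-0.     -0.0214] [32.9 43.7] 84.0 z 0.0584
```

View pics/s3.png

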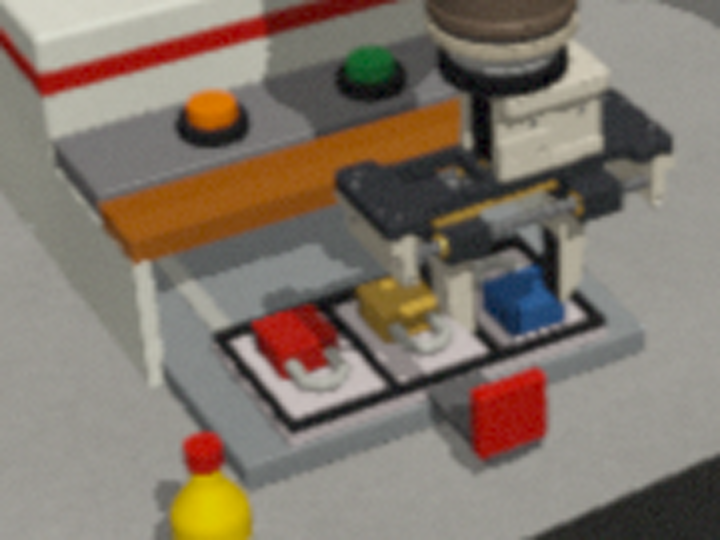

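All three locks lie flat in separate bays: red (295,340), brass (400,310), blue (520,300). Next I grip the handle and push the carriage home.

>>> jog_arm:
  moves:
    - [-0.004, 0, 0, 0.007]
    - [-0.004, 0, 0, 0.007]
    - [-0.004, 0, 0, 0.007]
    - [-0.004, 0, 0.03, 0.007]
    - [-0.004, 0, 0.06, 0.007]
    - [-0.004, 0, 0.085, 0.007]
    - [-0.004, 0, 0.09, 0.007]
    - [-0.004, 0, 0.09, 0.007]
  hand: 0.088

```text
clock: 23.9
position: [0.5581, -0.046, 0.059]
ee_rot: [2.306, 2.134, -0.0]
force: [-0.1, -0.8, 0.7]
width: 0.957
gripper_force: 0.0
```

>>> jog_arm:
  moves:
    - [0, 0, 0, 0]
    - [0, 0, 0, 0]
    - [0, 0, 0, 0]
    - [0, 0, 0, 0]
    - [0, 0, 0, 0]
  hand: 0.03

```text
clock: 24.52
position: [0.5583, -0.0456, 0.0589]
ee_rot: [2.305, 2.134, 0.001]
force: [1.0, -0.0, 1.7]
width: 0.546
gripper_force: 30.0
```

Run:
```python
from h import *
go((*mach(0,.135),.058,-4),(*mach(0,.005),.058,-4))
onbays(look("top"))
```

```text
clk 24.52 pos [ 0.5583 -0.0456  0.0589] yaw -4.4 tilt 0.03 w 0.0501 gf 30.0 F [ 1.  -0.   1.7] j7 0.29
-> [ 0.0053 -0.0003  0.0009] spin -0.007
-> [-0.1247  0.0007  0.0009] spin -0.007
red [ 0.0753 -0.0227] [26.1 42.1] 82.6 z 0.058
blue [-0.0747  0.0098] [17.  37.2] 86.1 z 0.0578
brass [ 0.    -0.016] [43.7 43.3] 84.4 z 0.0578
```

>>> jog_arm:
  moves:
    - [-0.006, 0, 0, 0]
    - [-0.016, 0, 0, 0]
    - [-0.028, 0, 0, 0]
    - [-0.04, 0, 0, 0]
    - [-0.052, 0, 0, 0]
    - [-0.064, 0, 0, 0]
    - [-0.076, 0.001, 0, 0]
    - [-0.088, 0.001, 0, 0]
    - [-0.1, 0.001, 0, 0]
    - [-0.11, 0.001, 0, 0]
    - [-0.118, 0.001, 0, 0]
    - [-0.124, 0.001, 0, 0]
    - [-0.128, 0.001, 0, 0]
    - [-0.131, 0.001, 0, 0]
    - [-0.133, 0.001, 0, 0]
    - [-0.133, 0.001, 0, 0]
    - [-0.133, 0.001, 0, 0]

```text
clock: 26.7
position: [0.5495, -0.1754, 0.0589]
ee_rot: [-2.301, -2.135, -0.005]
force: [3.9, 12.4, 7.7]
width: 0.542
gripper_force: 30.0
```

Run:
```python
from h import *
go((*mach(0,.005),.058,-4)); print(tomach(arm.observe()["position"]))
im=look("scene"); save(im,"s4.png",(170,130,350,265),4)
```

```text
clk 26.70 pos [ 0.5495 -0.1754  0.0589] yaw -4.3 tilt 0.22 w 0.0498 gf 30.0 F [ 3.9 12.4  7.7] j7 0.52
-> [ 0.0054 -0.0006  0.0009] spin -0.005
[ 0.00052617 -0.00041294]
```

View pics/s4.png

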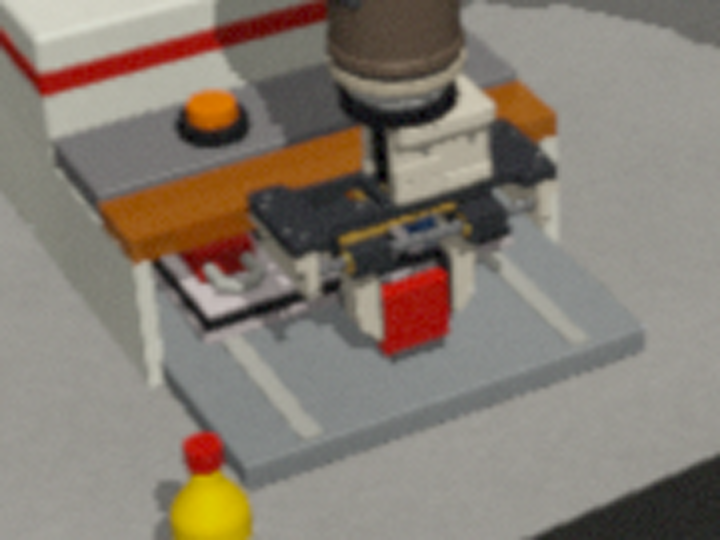

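>>> jog_arm:
  moves:
    - [-0.002, 0, 0, 0]
    - [-0.002, 0, 0, 0]

```text
clock: 27.0
position: [0.5495, -0.1755, 0.0589]
ee_rot: [-2.299, -2.135, -0.007]
force: [3.6, 18.3, 10.1]
width: 0.542
gripper_force: 30.0
```

>>> jog_arm:
  moves:
    - [0.002, 0, 0, 0]
    - [0.002, 0, 0, 0]
    - [0.002, 0, 0, 0]
    - [0.002, 0, -0.06, 0]
    - [0.002, 0, -0.12, 0]
    - [0.002, 0, -0.16, 0]
    - [0.002, 0, -0.16, 0]
  hand: 0.088

```text
clock: 27.88
position: [0.55, -0.1798, 0.2218]
ee_rot: [2.303, 2.13, 0.005]
force: [0.1, 0.6, 0.6]
width: 0.957
gripper_force: 0.0
```

Run:
```python
from h import *
b=mach(-.06,-.161); print(b)
go((*b,.22,-4),(*b,.165,-4),(*b,.15,-4))
im=look("top"); W=cloud(im); w=W[150:360,560:640]
for y0 in np.arange(-.19,-.34,-.01):
    c,s=np.cos(MY),np.sin(MY); d=W[...,:2]-M0; my=-s*d[...,0]+c*d[...,1]; mx=c*d[...,0]+s*d[...,1]
    k=(abs(my-y0)<.005)&(abs(mx+.06)<.11); 
    if k.sum(): print(round(y0,3),np.nanmax(W[k][:,2]).round(3),np.nanmedian(W[k][:,2]).round(3))
k=big(mask(im,"green",(530,270,575,320))); (u,v),r=cv2.minEnclosingCircle(k); print(u,v,r,ray(im,u,v,.149))
k=big(mask(im,"red",(440,230,520,290))); r=rect(project(im,k,.08)); print("handle",r,tomach(np.array(r[0])/1000))
```

```text
[ 0.47791536 -0.33142242]
clk 27.88 pos [ 0.55   -0.1798  0.2218] yaw -4.5 tilt 0.32 w 0.0879 gf 0.0 F [0.1 0.6 0.6] j7 0.40
-> [-0.1568 -0.0601  0.0016] spin -0.008
-> [-0.1567 -0.0604  0.0566] spin -0.008
-> [-0.1567 -0.0605  0.0716] spin -0.008
-0.21 0.199 0.172
-0.22 0.206 0.193
-0.23 0.25 0.2
-0.24 0.255 0.228
-0.25 0.256 0.238
-0.26 0.255 0.227
-0.27 0.256 0.246
-0.28 0.252 0.201
-0.29 0.231 0.2
-0.3 0.215 0.2
-0.31 0.2 0.087
-0.32 0.175 0.001
-0.33 0.004 0.0
-0.34 0.006 0.0Traceback (most recent call last):
  File "<stdin>", line 9, in <module>
  File "h.py", line 28, in big
    return max(cs,key=cv2.contourArea)
ValueError: max() iterable argument is empty
```

Force rose to 18 N with no motion, so the carriage is home. Now over to the green button with the fingers closed.

>>> jog_arm:
  moves:
    - [-0.04, -0.015, 0, 0]
    - [-0.08, -0.03, 0, -0.008]
    - [-0.12, -0.046, 0, -0.008]
    - [-0.15, -0.058, 0, -0.008]
    - [-0.157, -0.06, 0, -0.008]
    - [-0.157, -0.06, 0, -0.008]
    - [-0.157, -0.06, 0, -0.008]
    - [-0.157, -0.06, 0, -0.008]
    - [-0.157, -0.06, 0, -0.008]
  hand: 0.0

```text
clock: 29.05
position: [0.4772, -0.3296, 0.2187]
ee_rot: [-2.295, -2.145, -0.0]
force: [0.3, -0.5, 0.5]
width: 0.032
gripper_force: 0.0
```

Run:
```python
from h import *
b=mach(-.06,-.161)
go((*b,.165,-4),(*b,.15,-4))
im=look("scene"); save(im,"s5.png",(170,80,370,230),4)
k=big(mask(im,"green",(240,130,290,170))); (u,v),r=cv2.minEnclosingCircle(k); print(u,v,r,ray(im,u,v,.147))
```

```text
clk 29.05 pos [ 0.4772 -0.3296  0.2187] yaw -3.9 tilt 0.01 w 0.0030 gf 0.0 F [ 0.3 -0.5  0.5] j7 0.71
-> [-0.0018  0.0008  0.0537] spin 0.002
-> [-0.0018  0.0008  0.0687] spin 0.002
262.0 146.5 6.18475866317749 [ 0.4839963  -0.32808463  0.147     ]
```

View pics/s5.png

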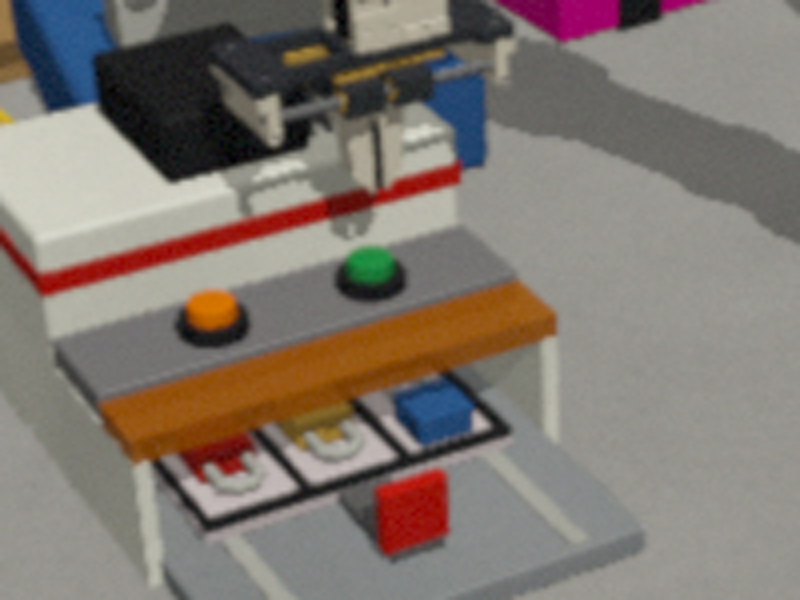

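The fingers are over the green cap (370,265) and the carriage and locks are home. Pressing.

>>> jog_arm:
  moves:
    - [0, 0, 0.03, 0]
    - [0, 0, 0.045, 0]
    - [0, 0, 0.054, 0]
    - [0, 0, 0.058, 0]
    - [0, 0, 0.062, 0]
    - [0, 0, 0.062, 0]
    - [0, 0, 0.062, 0]

```text
clock: 29.98
position: [0.4769, -0.3304, 0.1572]
ee_rot: [2.297, 2.143, 0.0]
force: [-0.7, 0.6, 2.8]
width: 0.006
gripper_force: 1.4
```

>>> jog_arm:
  moves:
    - [0, 0, 0.002, 0]
    - [0, 0, 0.004, 0]
    - [0, 0, 0.006, 0]
    - [0, 0, 0.007, 0]
    - [0, 0, 0.007, 0]
    - [0, 0, 0.007, 0]

```text
clock: 30.72
position: [0.477, -0.3305, 0.1519]
ee_rot: [2.296, 2.142, 0.003]
force: [-7.6, 7.3, 27.6]
width: 0.008
gripper_force: 14.0
```

It bottomed out at 27.6 N. Letting the button up and returning to the handle.

>>> jog_arm:
  moves:
    - [0, 0, 0, 0]
    - [0, 0, -0.02, 0]
    - [0, 0, -0.05, 0]
    - [0, 0, -0.07, 0]
    - [0, 0, -0.07, 0]
    - [0, 0, -0.07, 0]

```text
clock: 31.48
position: [0.4766, -0.3299, 0.2187]
ee_rot: [-2.296, -2.143, 0.0]
force: [-0.0, -0.4, -0.1]
width: 0.003
gripper_force: 0.0
```

Run:
```python
from h import *
p=(.5495,-.172)
go((*p,.22,-4),(*p,.058,-4))
```

```text
clk 31.48 pos [ 0.4766 -0.3299  0.2187] yaw -3.9 tilt 0.06 w 0.0003 gf 0.0 F [-0.  -0.4 -0.1] j7 0.71
-> [ 0.1625  0.0619 -0.0012] spin 0.001
-> [0.1624 0.062  0.1608] spin 0.001
```

>>> jog_arm:
  moves:
    - [0.04, 0.015, 0, 0]
    - [0.08, 0.03, 0, 0]
    - [0.12, 0.046, 0, 0]
    - [0.15, 0.058, 0, 0]
    - [0.162, 0.062, 0, 0]
    - [0.162, 0.062, 0, 0]
    - [0.162, 0.062, 0.03, 0]
    - [0.162, 0.062, 0.07, 0]
    - [0.162, 0.062, 0.11, 0]
    - [0.162, 0.062, 0.14, 0]
    - [0.162, 0.062, 0.157, 0]
    - [0.162, 0.062, 0.16, 0]
    - [0.162, 0.062, 0.16, 0]
  hand: 0.088

```text
clock: 33.1
position: [0.5502, -0.1737, 0.0605]
ee_rot: [2.297, 2.142, 0.001]
force: [1.0, 0.7, -0.2]
width: 0.956
gripper_force: 0.0
```

>>> jog_arm:
  moves:
    - [0, 0, 0, 0]
    - [0, 0, 0, 0]
    - [0, 0, 0, 0]
    - [0, 0, 0, 0]
    - [0, 0, 0, 0]
  hand: 0.03

```text
clock: 33.72
position: [0.5497, -0.1729, 0.0598]
ee_rot: [-2.296, -2.143, 0.0]
force: [-1.7, 1.1, 2.2]
width: 0.543
gripper_force: 30.0
```

>>> jog_arm:
  moves:
    - [0.006, 0, 0, 0]
    - [0.016, 0, 0, 0]
    - [0.028, 0, 0, 0]
    - [0.04, 0, 0, 0]
    - [0.052, 0, 0, 0]
    - [0.064, 0, 0, 0]
    - [0.076, 0, 0, 0]
    - [0.088, 0, 0, 0]
    - [0.1, 0, 0, 0]
    - [0.11, 0, 0, 0]
    - [0.118, 0, 0, 0]
    - [0.124, 0, 0, 0]
    - [0.128, 0, 0, 0]
    - [0.131, 0, 0, 0]
    - [0.133, 0, 0, 0]
    - [0.133, 0, 0, 0]

```text
clock: 35.72
position: [0.5585, -0.043, 0.0598]
ee_rot: [2.297, 2.14, -0.004]
force: [-3.5, -13.4, 3.4]
width: 0.542
gripper_force: 30.0
```

The arm stopped after 130 mm with rising force, so the carriage is out. I'll release it and check the locks and the tray.

>>> jog_arm:
  moves:
    - [0.002, 0, 0, 0]
    - [0.002, 0, 0, 0]
    - [0.002, 0, 0, 0]
    - [0.002, 0, 0, 0]

```text
clock: 36.22
position: [0.5585, -0.0429, 0.0598]
ee_rot: [2.298, 2.137, -0.006]
force: [-4.2, -19.5, 3.2]
width: 0.541
gripper_force: 30.0
```

>>> jog_arm:
  moves:
    - [0, 0, 0, 0]
    - [0, 0, 0, 0]
    - [0, 0, 0, 0]
    - [0, 0, -0.06, 0]
    - [0, 0, -0.11, 0]
    - [0.06, 0, -0.11, 0]
    - [0.12, 0, -0.11, 0]
    - [0.18, 0, -0.11, 0]
    - [0.22, 0, -0.11, 0]
    - [0.22, 0, -0.11, 0]
  hand: 0.088

```text
clock: 37.48
position: [0.5735, 0.1867, 0.1691]
ee_rot: [-2.288, -2.151, -0.001]
force: [-0.1, -1.0, 0.3]
width: 0.955
gripper_force: 0.0
```

Run:
```python
from h import *
im=look("top"); save(im,"t2.png",(140,130,600,370),1.7); onbays(im)
k=big(mask(im,"red",(385,230,450,290))); print("handle",rect(project(im,k,.08)))
# tray inner floor: interior contour on z=.014 rim
m=mask(im,"green",(150,200,250,345)); k=big(m); r=rect(project(im,k,.014)); print(r); bx=cv2.boxPoints(r); print(bx)
go()
```

```text
red [ 0.0751 -0.0147] [42.  42.3] 89.6 z 0.0579
blue [-0.0748  0.0159] [29.4 37.8] 85.9 z 0.0581
brass [-0.     -0.0165] [44.6 42.2] 86.4 z 0.058
handle ((557.5047607421875, -40.040733337402344), (51.7083854675293, 16.390565872192383), 0.6467467546463013)
((512.2591552734375, 385.5135192871094), (234.22293090820312, 82.92581939697266), 1.1187126636505127)
[[394.3605  424.68207]
 [395.97952 341.77203]
 [630.15784 346.34497]
 [628.5388  429.255  ]]
clk 37.52 pos [0.5738 0.1836 0.1693] yaw -3.7 tilt 0.04 w 0.0879 gf 0.0 F [-0.2 -0.9  0. ] j7 -0.17
```

View pics/t2.png

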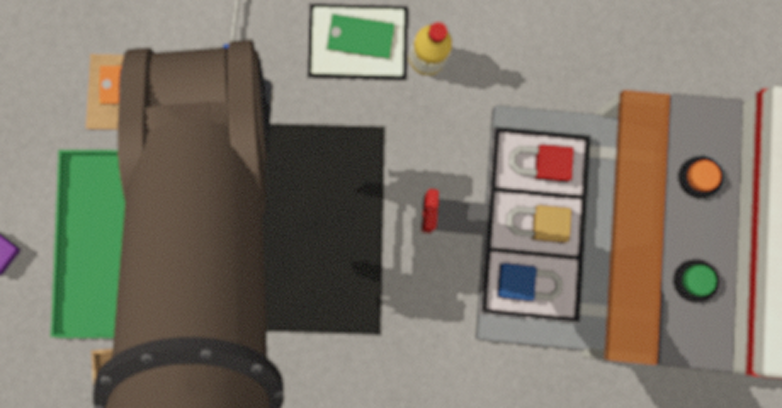

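The carriage is out (handle at y -0.040), and red (555,162), brass (552,222) and blue (517,282) still lie in their bays. Unloading, red first.

```bash
cat >> h.py <<'E'
T0=np.array([.513,.371]); TY=np.radians(1.25)
def tray(x,y):
    c,s=np.cos(TY),np.sin(TY); return T0+np.array([c*x-s*y,s*x+c*y])
E
python3 - <<'E'
from h import *
onbays(look("top"),425)
p=mach(.0755,-.0155); print(p)
go((*p,.13,-4),(*p,.057,-4))
E
```

```text
red [ 0.0757 -0.0147] [42.  40.9] 89.9 z 0.0578
blue [-0.0747  0.0214] [40.4 38.5] 85.5 z 0.058
brass [-0.     -0.0164] [44.5 42.3] 86.8 z 0.0579
[ 0.62323486 -0.19572886]
clk 37.58 pos [0.574  0.1816 0.1695] yaw -3.9 tilt 0.03 w 0.0877 gf 0.0 F [-0.1 -1.   0.5] j7 -0.17
-> [-0.3731  0.0747  0.0396] spin 0.002
-> [-0.373   0.0747  0.1126] spin 0.002
```

>>> jog_arm:
  moves:
    - [-0.06, 0.012, 0, 0]
    - [-0.12, 0.024, 0, 0]
    - [-0.18, 0.036, 0, 0]
    - [-0.24, 0.048, 0.01, 0]
    - [-0.3, 0.06, 0.02, 0]
    - [-0.35, 0.07, 0.03, 0]
    - [-0.373, 0.075, 0.04, 0]
    - [-0.373, 0.075, 0.04, 0]
    - [-0.373, 0.075, 0.04, 0]
    - [-0.373, 0.075, 0.07, 0]
    - [-0.373, 0.075, 0.1, 0]
    - [-0.373, 0.075, 0.112, 0]
    - [-0.373, 0.075, 0.113, 0]
    - [-0.373, 0.075, 0.113, 0]
  hand: 0.062

```text
clock: 39.33
position: [0.6242, -0.1961, 0.0579]
ee_rot: [2.295, 2.143, 0.001]
force: [0.5, -0.1, -0.2]
width: 0.679
gripper_force: 0.0
```

>>> jog_arm:
  moves:
    - [0, 0, 0, 0]
    - [0, 0, 0, 0]
    - [0, 0, 0, 0]
    - [0, 0, 0, 0]
    - [0, 0, -0.03, 0]
    - [0, 0, -0.08, 0]
    - [0, 0, -0.09, 0]
    - [0, 0, -0.09, 0]
  hand: 0.03

```text
clock: 40.33
position: [0.6234, -0.1959, 0.1467]
ee_rot: [2.297, 2.143, 0.001]
force: [0.2, 0.5, -2.3]
width: 0.478
gripper_force: 30.0
```

Run:
```python
from h import *
p=tray(.076,-.017); print(p)
go((*p,.12,1.25),(*p,.029,1.25))
onbays(look("top"),425)
```

```text
[0.58935277 0.35566198]
clk 40.33 pos [ 0.6234 -0.1959  0.1467] yaw -4.0 tilt 0.03 w 0.0439 gf 30.0 F [ 0.2  0.5 -2.3] j7 0.47
-> [ 0.5479 -0.072   0.0268] spin -0.091
-> [ 0.5479 -0.072   0.1178] spin -0.091
red none
blue [-0.075   0.0314] [20.2 38. ] 83.8 z 0.0582
brass [ 0.0076 -0.0028] [16.4 28. ] 80.5 z 0.0573
```

>>> jog_arm:
  moves:
    - [0.05, -0.007, 0, 0]
    - [0.1, -0.013, 0, 0]
    - [0.15, -0.02, 0, -0.03]
    - [0.2, -0.026, 0, -0.06]
    - [0.25, -0.033, 0, -0.091]
    - [0.3, -0.039, 0, -0.091]
    - [0.35, -0.046, 0, -0.091]
    - [0.4, -0.053, 0, -0.091]
    - [0.45, -0.059, 0.01, -0.091]
    - [0.5, -0.066, 0.02, -0.091]
    - [0.535, -0.07, 0.027, -0.091]
    - [0.548, -0.072, 0.027, -0.091]
    - [0.548, -0.072, 0.027, -0.091]
    - [0.548, -0.072, 0.027, -0.091]

```text
clock: 42.12
position: [0.59, 0.3531, 0.1197]
ee_rot: [2.199, 2.242, -0.001]
force: [0.2, -0.2, -1.3]
width: 0.476
gripper_force: 30.0
```

Run:
```python
from h import *
p=tray(.076,-.017); print(p)
go((*p,.0295,1.25))
im=look("scene"); save(im,"s6.png",(280,210,540,405),3)
```

```text
[0.58935277 0.35566198]
clk 42.12 pos [0.59   0.3531 0.1197] yaw 1.1 tilt 0.08 w 0.0437 gf 30.0 F [ 0.2 -0.2 -1.3] j7 -0.29
-> [ 0.0027 -0.0006  0.0902] spin -0.002
```

View pics/s6.png

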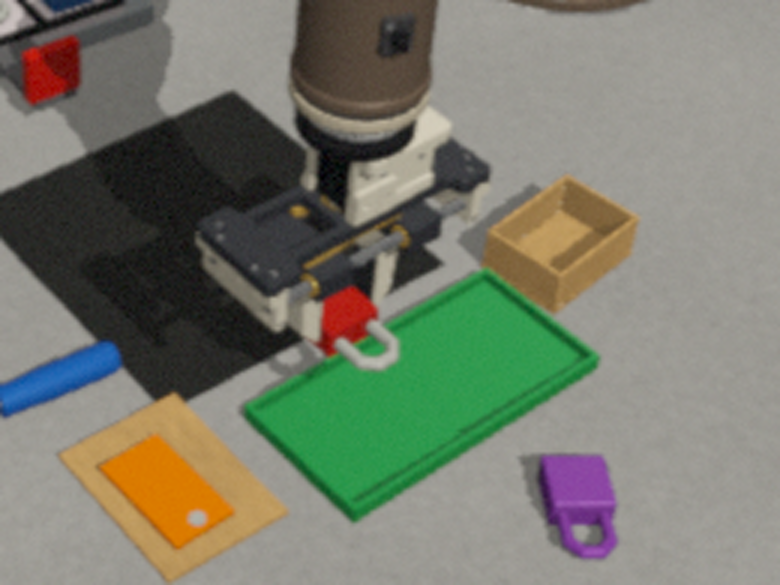

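Run:
```python
from h import *
im=look("scene"); P=[ray(im,280+u/3,210+v/3,.014)[:2] for u,v in((247,408),(485,270),(600,353),(355,515))]
print(np.round(P,4),np.mean(P,0))
```

```text
[[0.6313 0.3194]
 [0.3947 0.313 ]
 [0.3872 0.4247]
 [0.6309 0.435 ]] [0.51101828 0.37300437]
```

The tray corners cast at 14 mm height give a centre of (0.511, 0.373), close to the (0.513, 0.371) I used. Lowering red into the tray.

>>> jog_arm:
  moves:
    - [0.003, 0, 0.04, 0]
    - [0.003, 0, 0.07, 0]
    - [0.003, 0, 0.085, 0]
    - [0.003, 0, 0.09, 0]
    - [0.003, 0, 0.09, 0]
    - [0.003, 0, 0.09, 0]

```text
clock: 42.98
position: [0.5901, 0.3589, 0.031]
ee_rot: [2.197, 2.245, 0.003]
force: [0.5, -0.2, -1.6]
width: 0.473
gripper_force: 30.0
```

>>> jog_arm:
  moves:
    - [0, 0, 0, 0]
    - [0, 0, 0, 0]
    - [0, 0, 0, 0]
    - [0, 0, -0.03, 0]
    - [0, 0, -0.08, 0]
    - [0, 0, -0.12, 0]
    - [0, 0, -0.12, 0]
  hand: 0.056

```text
clock: 43.85
position: [0.5915, 0.3594, 0.1537]
ee_rot: [2.196, 2.245, 0.01]
force: [-0.2, -0.3, -0.3]
width: 0.608
gripper_force: 0.0
```

Run:
```python
from h import *
onbays(look("top"),425)
p=mach(-.0,-.0165); print(p)
go((*p,.13,-4),(*p,.057,-4))
```

```text
red none
blue [-0.0746  0.0215] [40.1 37.9] 85.5 z 0.058
brass [-0.0002 -0.0163] [44.6 42.4] 85.8 z 0.0579
[ 0.54784902 -0.19145981]
clk 43.90 pos [0.5902 0.359  0.1515] yaw 1.3 tilt 0.18 w 0.0559 gf 0.0 F [ 0.3 -0.  -0.5] j7 -0.31
-> [-0.5494 -0.0545  0.0203] spin 0.092
-> [-0.5496 -0.0547  0.0933] spin 0.092
```

Brass next.

>>> jog_arm:
  moves:
    - [-0.06, -0.006, 0, 0.05]
    - [-0.12, -0.012, 0, 0.092]
    - [-0.18, -0.018, 0, 0.092]
    - [-0.24, -0.024, 0, 0.092]
    - [-0.3, -0.03, 0, 0.092]
    - [-0.36, -0.036, 0, 0.092]
    - [-0.42, -0.042, 0, 0.092]
    - [-0.48, -0.048, 0.01, 0.092]
    - [-0.53, -0.053, 0.02, 0.092]
    - [-0.549, -0.055, 0.02, 0.092]
    - [-0.549, -0.055, 0.02, 0.092]
    - [-0.549, -0.055, 0.02, 0.092]
    - [-0.549, -0.055, 0.05, 0.092]
    - [-0.549, -0.055, 0.08, 0.092]
    - [-0.549, -0.055, 0.092, 0.092]
    - [-0.549, -0.055, 0.093, 0.092]
    - [-0.549, -0.055, 0.093, 0.092]
  hand: 0.062

```text
clock: 46.02
position: [0.5471, -0.1913, 0.0576]
ee_rot: [2.297, 2.142, 0.001]
force: [-1.0, 0.1, 0.2]
width: 0.672
gripper_force: 0.0
```

>>> jog_arm:
  moves:
    - [0, 0, 0, 0]
    - [0, 0, 0, 0]
    - [0, 0, 0, 0]
    - [0, 0, 0, 0]
    - [0, 0, -0.03, 0]
    - [0, 0, -0.08, 0]
    - [0, 0, -0.09, 0]
    - [0, 0, -0.09, 0]
  hand: 0.03

```text
clock: 47.02
position: [0.5464, -0.1912, 0.1467]
ee_rot: [2.298, 2.142, 0.001]
force: [-0.6, 0.3, -2.5]
width: 0.48
gripper_force: 30.0
```

Run:
```python
from h import *
p=tray(-.076,-.017); print(p)
go((*p,.12,1.25),(*p,.029,1.25))
```

```text
[0.43738894 0.35234611]
clk 47.02 pos [ 0.5464 -0.1912  0.1467] yaw -4.0 tilt 0.03 w 0.0440 gf 30.0 F [-0.6  0.3 -2.5] j7 0.51
-> [ 0.5346 -0.1467  0.0268] spin -0.092
-> [ 0.5346 -0.1467  0.1178] spin -0.092
```

>>> jog_arm:
  moves:
    - [0.05, -0.014, 0, 0]
    - [0.1, -0.027, 0, 0]
    - [0.15, -0.041, 0, -0.03]
    - [0.2, -0.055, 0, -0.06]
    - [0.25, -0.069, 0, -0.092]
    - [0.3, -0.082, 0, -0.092]
    - [0.35, -0.096, 0, -0.092]
    - [0.4, -0.11, 0, -0.092]
    - [0.45, -0.123, 0.01, -0.092]
    - [0.5, -0.137, 0.02, -0.092]
    - [0.525, -0.144, 0.027, -0.092]
    - [0.535, -0.147, 0.027, -0.092]
    - [0.535, -0.147, 0.027, -0.092]
    - [0.535, -0.147, 0.027, -0.092]

```text
clock: 48.78
position: [0.4381, 0.3505, 0.12]
ee_rot: [2.199, 2.242, -0.0]
force: [-0.0, 0.5, -1.2]
width: 0.475
gripper_force: 30.0
```

Run:
```python
from h import *
p=tray(-.076,-.017); print(p)
go((*p,.0295,1.25))
```

```text
[0.43738894 0.35234611]
clk 48.77 pos [0.4381 0.3505 0.12  ] yaw 1.1 tilt 0.04 w 0.0436 gf 30.0 F [-0.   0.5 -1.2] j7 -0.45
-> [ 0.0019 -0.0007  0.0905] spin -0.003
```

>>> jog_arm:
  moves:
    - [0.001, 0, 0.04, 0]
    - [0.001, 0, 0.07, 0]
    - [0.001, 0, 0.085, 0]
    - [0.001, 0, 0.09, 0]
    - [0.001, 0, 0.09, 0]
    - [0.001, 0, 0.09, 0]

```text
clock: 49.52
position: [0.4378, 0.3539, 0.0307]
ee_rot: [2.197, 2.246, 0.003]
force: [-0.2, -0.7, -1.6]
width: 0.477
gripper_force: 30.0
```

>>> jog_arm:
  moves:
    - [0, 0, 0, 0]
    - [0, 0, 0, 0]
    - [0, 0, 0, 0]
    - [0, 0, -0.03, 0]
    - [0, 0, -0.08, 0]
    - [0, 0, -0.12, 0]
    - [0, 0, -0.12, 0]
  hand: 0.056

```text
clock: 50.4
position: [0.4388, 0.3547, 0.1528]
ee_rot: [-2.197, -2.245, -0.009]
force: [-0.6, -0.6, -0.9]
width: 0.611
gripper_force: 0.0
```

Run:
```python
from h import *
onbays(look("top"),425)
p=mach(-.0748,.0205); print(p)
go((*p,.13,-4),(*p,.057,-4))
```

```text
red none
blue [-0.0749  0.0214] [40.4 38.1] 85.5 z 0.0582
brass none
[ 0.47581222 -0.14933215]
clk 50.45 pos [0.4378 0.3541 0.151 ] yaw 1.3 tilt 0.17 w 0.0557 gf 0.0 F [-0.2 -0.2 -0.2] j7 -0.47
-> [-0.5042  0.0269  0.0199] spin 0.092
-> [-0.5044  0.0267  0.0929] spin 0.092
```

>>> jog_arm:
  moves:
    - [-0.06, 0.003, 0, 0.05]
    - [-0.12, 0.006, 0, 0.092]
    - [-0.18, 0.01, 0, 0.092]
    - [-0.24, 0.013, 0, 0.092]
    - [-0.3, 0.016, 0, 0.092]
    - [-0.36, 0.019, 0, 0.092]
    - [-0.42, 0.022, 0, 0.092]
    - [-0.48, 0.025, 0.01, 0.092]
    - [-0.504, 0.027, 0.02, 0.092]
    - [-0.504, 0.027, 0.02, 0.092]
    - [-0.504, 0.027, 0.02, 0.092]
    - [-0.504, 0.027, 0.05, 0.092]
    - [-0.504, 0.027, 0.08, 0.092]
    - [-0.504, 0.027, 0.092, 0.092]
    - [-0.504, 0.027, 0.093, 0.092]
    - [-0.504, 0.027, 0.093, 0.092]
  hand: 0.062

```text
clock: 52.45
position: [0.4758, -0.1496, 0.0575]
ee_rot: [2.297, 2.142, 0.001]
force: [-0.1, -0.7, -0.1]
width: 0.673
gripper_force: 0.0
```

>>> jog_arm:
  moves:
    - [0, 0, 0, 0]
    - [0, 0, 0, 0]
    - [0, 0, 0, 0]
    - [0, 0, 0, 0]
    - [0, 0, -0.03, 0]
    - [0, 0, -0.08, 0]
    - [0, 0, -0.09, 0]
    - [0, 0, -0.09, 0]
  hand: 0.03

```text
clock: 53.45
position: [0.4753, -0.1494, 0.1467]
ee_rot: [2.297, 2.143, 0.001]
force: [0.4, 0.3, -2.7]
width: 0.475
gripper_force: 30.0
```

Run:
```python
from h import *
im=look("top")
for c,b in(("red",(150,190,260,350)),("brass",(150,235,250,332))):
    try:
        r=rect(project(im,big(mask(im,c,b)),.028)); print(c,r,(np.array(r[0])/1000-T0)*1000)
    except Exception as e: print(c,e)
p=tray(0,.016); print(p)
go((*p,.12,1.25),(*p,.029,1.25))
```

```text
red ((577.5022583007812, 342.07110595703125), (42.93464660644531, 44.607093811035156), 6.839637279510498) [ 64.5022583  -28.92889404]
brass ((438.5420227050781, 351.4189147949219), (42.106258392333984, 45.27457809448242), 1.6297781467437744) [-74.45797729 -19.58108521]
[0.51265096 0.38699619]
clk 53.50 pos [ 0.4747 -0.1492  0.1459] yaw -4.0 tilt 0.06 w 0.0437 gf 30.0 F [ 0.1  0.3 -3.6] j7 0.46
-> [0.5376 0.0006 0.0261] spin -0.091
-> [0.5375 0.0007 0.1171] spin -0.091
```

Red was knocked in the tray (now at tray (+65, -29) mm, turned about 7°). I'll look at it before placing blue.

Run:
```python
from h import *
im=look("top"); save(im,"t3.png",(140,190,280,350),3.7); W=cloud(im)
m=mask(im,"red",(150,190,260,350)); print(np.nanpercentile(W[m>0][:,2],[5,50,95]))
print(lock(im,"red",(150,190,260,350),.004)); print(lock(im,"brass",(150,235,250,332),.004))
```

```text
[0.02326933 0.02805906 0.03226637]
(array([0.57746448, 0.34213742]), (42.8678092956543, 44.34239196777344), 7.363645553588867, np.float64(59.8642958990919), np.int64(310), np.float64(0.0280590559572))
(array([0.43854111, 0.35145114]), (42.106258392333984, 45.33902359008789), 1.6297781467437744, np.float64(134.57535959953123), np.int64(334), np.float64(0.027826731254869872))
```

View pics/t3.png

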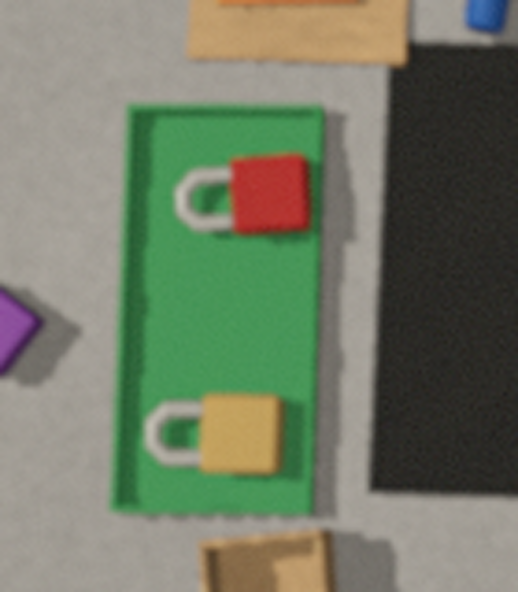

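Red (270,195) and brass (240,433) both lie flat inside the tray. I'll put blue midway in the gap, at tray x -5 mm.

>>> jog_arm:
  moves:
    - [0.05, 0, 0, 0]
    - [0.1, 0, 0, 0]
    - [0.15, 0.001, 0, -0.03]
    - [0.2, 0.002, 0, -0.06]
    - [0.25, 0.003, 0, -0.091]
    - [0.3, 0.003, 0, -0.091]
    - [0.35, 0.004, 0, -0.091]
    - [0.4, 0.004, 0, -0.091]
    - [0.45, 0.005, 0.01, -0.091]
    - [0.5, 0.005, 0.02, -0.091]
    - [0.525, 0.005, 0.026, -0.091]
    - [0.537, 0.006, 0.026, -0.091]
    - [0.537, 0.006, 0.026, -0.091]
    - [0.537, 0.006, 0.026, -0.091]

```text
clock: 55.3
position: [0.5195, 0.3834, 0.1211]
ee_rot: [2.2, 2.241, -0.0]
force: [0.3, -0.5, -2.9]
width: 0.478
gripper_force: 30.0
```

Run:
```python
from h import *
p=tray(-.005,.016); print(p)
go((*p,.03,1.25))
```

```text
[0.50765215 0.38688712]
clk 55.30 pos [0.5195 0.3834 0.1211] yaw 1.1 tilt 0.04 w 0.0439 gf 30.0 F [ 0.3 -0.5 -2.9] j7 -0.37
-> [ 0.0038 -0.0118  0.0911] spin -0.003
```

>>> jog_arm:
  moves:
    - [0.003, -0.012, 0, 0]
    - [0.003, -0.012, 0.03, 0]
    - [0.003, -0.012, 0.06, 0]
    - [0.003, -0.012, 0.08, 0]
    - [0.003, -0.012, 0.09, 0]
    - [0.003, -0.012, 0.09, 0]
    - [0.003, -0.012, 0.09, 0]

```text
clock: 56.18
position: [0.5074, 0.3885, 0.0317]
ee_rot: [2.198, 2.244, 0.002]
force: [-0.1, 1.6, -2.5]
width: 0.471
gripper_force: 30.0
```

>>> jog_arm:
  moves:
    - [0, 0, 0, 0]
    - [0, 0, 0, 0]
    - [0, 0, 0, 0]
    - [0, 0, -0.03, 0]
    - [0, 0, -0.08, 0]
    - [0, 0, -0.12, 0]
    - [-0.06, 0, -0.14, 0]
    - [-0.12, 0, -0.14, 0]
    - [-0.18, 0, -0.14, 0]
    - [-0.24, 0, -0.14, 0]
    - [-0.24, 0, -0.14, 0]
    - [-0.24, 0, -0.14, 0]
  hand: 0.053

```text
clock: 57.68
position: [0.5119, 0.1486, 0.171]
ee_rot: [-2.198, -2.244, -0.001]
force: [-0.2, 0.3, 0.3]
width: 0.576
gripper_force: 0.0
```

Run:
```python
from h import *
go()
im=look("top"); save(im,"t4.png",(100,110,580,400),1.6); W=cloud(im)
for c,b in(("red",(150,190,260,350)),("brass",(150,200,250,332)),("blue",(150,205,250,340))):
    m=mask(im,c,b); k=big(m); r=rect(project(im,k,.028)); d=np.array(r[0])/1000-T0; print(c,d,np.round(r[1],1),r[2],np.nanmedian(W[m>0][:,2]))
k=big(mask(im,"red",(400,230,470,290))); print("handle",rect(project(im,k,.08)))
```

```text
clk 57.67 pos [0.5119 0.1486 0.171 ] yaw 1.2 tilt 0.05 w 0.0529 gf 0.0 F [-0.2  0.3  0.3] j7 -0.07
red [ 0.06444153 -0.0289852 ] [42.8 44.6] 6.40236234664917 0.02789546653336472
brass [-0.07445874 -0.01955429] [42.1 45.2] 1.6297781467437744 0.023835935166515283
blue [-0.00541418  0.01548346] [38.5 43.2] 1.6094655990600586 0.027874642433653483Traceback (most recent call last):
  File "<stdin>", line 6, in <module>
  File "h.py", line 28, in big
    return max(cs,key=cv2.contourArea)
ValueError: max() iterable argument is empty
```

View pics/t4.png

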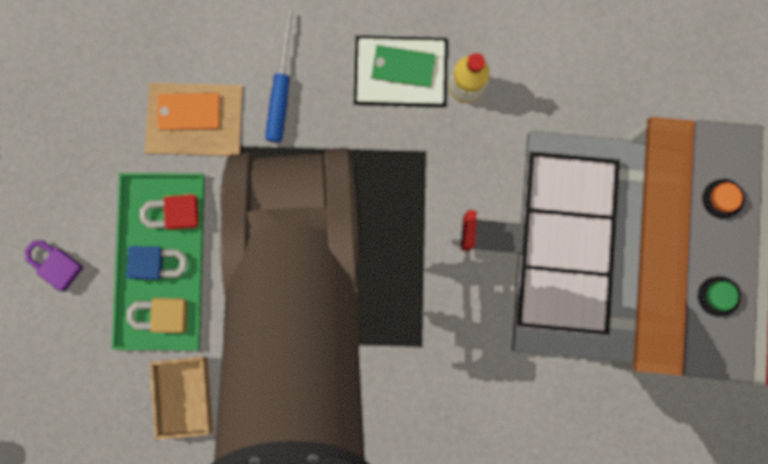

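All three locks lie flat in the tray: red (178,212), blue (147,262), brass (168,315). The carriage is out with its handle at (469,232) as before, the bottle, screwdriver and box stand where they were, and the arm is clear. Handing in.

```bash
python3 -c "
from cell import arm
print(arm.sign_off())"
```

```text
the job is handed in; nothing more can be done
None
```

The job is handed in, with no verdict returned: all three padlocks were loaded, the carriage slid home, the green button pressed and let up, and the carriage pulled out again; the padlocks now lie flat in the green tray, and the oil bottle, screwdriver and box are where they stood.

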